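# Try the sprung lid of the scion box and hold it just below its balance point

## Robot

A 6-joint arm with a two-finger parallel gripper is mounted at the origin on the work surface; the furniture and walls round the work are solid. World frame = base frame: x ahead of the robot, y to its left, z up, the work surface at z = 0. Lengths are in m, angles in degrees, forces in N, time in s.
With the tool pointing down it reaches from about 0.275 to 0.75 m from the base axis. Payload 10.2 kg.
Tool frame: the origin (TCP) lies at the very end of the fingers, on their centre line; the grasp point (between the pads) lies 19 mm behind it; z points along the fingers, y is the line along which they close (so a half turn about z gives the same grasp; the last joint's range is limited). The gripper opens to 88 mm and grips with 3 to 60 N. Pads are 18 mm wide; open, the fingers measure 123 mm over their backs; the gripper's body (75 mm by 187 mm) begins 45 mm behind the grasp point.
Start: joints at [60.195, 17.928, 85.812, -0, 76.261, -12.8], TCP at [0.154, 0.502, 0.239] pointing down, gripper open.
Joint ranges: [-168.41, 168.41], [-55.51, 124.54], [10.69, 146.95], [-70.63, 250.63], [1, 178], [-165.06, 165.06]. Speed limits (degrees/s): [136.94, 136.94, 172.46, 180, 180, 180].

## Interface

Orientations are given as [roll, pitch, yaw] about the fixed x, y, z axes, in that order (R = Rz(yaw) Ry(pitch) Rx(roll)).
In Python, from bench import sensors, grab_frame, camera_model, job, models gives the robot as it stands. The module is installed in compiled form; this text tells all that it offers.
- The arm moves only by the tool play_rows, never from a script. Its argument "increments" is a list of rows, each an object of numbers: "rx", "ry", "rz": the turn, a rotation vector about the tool's x, y, z in rad; "dx", "dy", "dz": the shift along the tool's x, y, z in m; "gripper": the closure, from 0 (fully open) to 1 (shut). In form: [{"rx": .., "ry": .., "rz": .., "dx": .., "dy": .., "dz": .., "gripper": ..}, ...]. A call has 1 to 20 rows; each row shifts and turns the commanded pose from where the row before left it, along the tool's axes as they then stand; what a row does not reach is not made up. A row lasts 1/12 s, in which the tool goes at most 41.7 mm and 7.16 degrees, less where a joint would pass 70% of its speed; a pose out of reach is approached as far as the arm can. A call is refused whole if a number of a shift passes 0.0417 or a number of a turn 0.125, either way. A call with a gripper value outside its range is refused whole. The fingers move at their own pace and stop on an object; "grip_force" is the grip in N (left out, the last holds). Time passes only in rows, so rows that do not move let the fingers close. It gives the time, the measured TCP pose, the force, the opening and the grip force at its end, in the units of the state.
- sensors.sense(): the state, without advancing time (a new reading comes with each control period).
- grab_frame(name): name is "side" or "top"; returns the picture (384x512x3 uint8, red, green, blue); there is no depth.
- camera_model(name): a dict with "K" (3x3 intrinsics, pixels), "xyz" and "attitude" of the camera in the world. Camera axes: x right, y up, looking along -z (the intrinsics and any distortion apply to the point x, -y, -z); pixel columns grow to the right and rows downward; lengths in m; the calibration is good to about 2 mm. A picture is of the moment at which its call begins. camera_model takes no time and is no camera call.
- job.finish_job(): hands the job in; it is judged then, once.
Trained networks look in the newest picture that a camera, given by its name, has taken for a name from the list of things; names that differ only in an ending like _2 or _b are one class to them, and where a whole thing is asked for, a point or a joint stands for the part that bears it (a point fixed in the world has none). Each returns a list of dicts, best first, with "p" (0 to 1); they miss things now and then, are a little off and sometimes report something else, mostly with a low value. They report only what shows in the picture. A call takes as long as a camera call.
- models.find_in(camera, thing): "centre" ([x, y, z] in m, in world coordinates, good to about 4 mm: the middle of the surface that is visible of it).
- models.mark_of(camera, thing): "centre" ([x, y, z] in m, in world coordinates, good to about 4 mm: a listed point, or the origin of a listed thing).
The state is a dict: "clock": time; "joint_positions": joint angles; "qd": joint speeds; "joint_torque": joint torques, N m; "tcp_pos": TCP position; "ee_rot": TCP orientation; "ft_force": force on the tool from outside, world axes, zero at the start; "ft_torque": the same for the moment, N m; "gripper_width": opening from 0.0 (shut) to 1.0 (fully open); "finger_force": force on a finger pad.
Only numpy, scipy, OpenCV 4.12 (cv2) and the standard library are available. Lean on these libraries where they do the work, as an engineer would, in place of code of your own. Each camera call takes 0.05 s, during which the arm holds its last target. There are 200 camera calls.

## Task

Check the sprung lid of the plywood scion box: take the lid by its handle and raise it slowly until it is clearly past its balance point, where the spring takes over, but do not let it swing on to wide open. Then ease it back to just below the balance point, so that it would drop shut if let go, and finish while still holding it there, steady, so that someone can mist the cuttings under it. Be gentle with the box, lid and handle (grip and push with no more than about 20 N), never let the lid fly or drop, and leave the other things on the table where they are.

Things in the scene. Friction and masses are not known exactly. Their poses are not given: they have to be found in the camera images.
- scion_box: Open plywood box fixed to the table, 150 deep (x) x 200 wide (y) x 85 high, three cuttings in it; origin at the centre of its underside. Its own x points from the handle side to the hinge side, its y along the hinge, z up. At its +y side, 9 mm outside the wall, stands a thin dark steel quadrant bar: an arc of radius 100 about the hinge, from the rim up to 1.4 rad.
- hinge (a point): Point on the lid's hinge axis, half-way along it: 79 mm along the box's +x and 89 mm above its underside. The axis runs along the box's y.
- handle (a point): Centre of the lid's handle: dark steel rod, 10 in diameter, 80 long, parallel to the hinge, on a leg at each end; rod centre 42 mm over the mid-plane of the 4 mm steel lid. Lid shut: 125 mm from the hinge axis towards the box's -x and 42 mm above it; it swings with the lid. The lid is 204 wide and ends 37 mm beyond the rod. The rod can be pinched from above and turns between the fingers.
- lid (a joint): Lid angle, rad: 0 shut (level), grows as the handle side rises, 1.6 wide open. 0.8 kg; weight and spring balance at 1.0 (57 degrees): below that it falls shut when let go, above it swings open. Push needed at the handle: under 2 N, about 0.3 N at 0.1 rad from balance. Clearly past balance means 1.06 or more, just below means 0.80 to 0.97; it must not go beyond 1.45.
- tooth (a point): Outer tip of the radial tooth (6 mm thick rod, 22 long) on the quadrant bar beside the lid, 122 mm from the hinge axis: it marks the balance point, that is, the lid's side edge lies along the tooth at 1.0 rad.
- dropper_mid (a point): Small amber dropper bottle with black top, 34 in diameter, 100 high, standing loose beyond the left side of the box; point half-way up. Bystander.
- tape_measure_mid (a point): Yellow and black tape measure, 32 x 92 x 58 high, loose in front of the box, to the right; point half-way up. Bystander.
- wax_tin_mid (a point): Round shallow tin with a lid, 71 in diameter, 30 high, loose well to the left of the box; point half-way up. Bystander.

How it is judged (in metres and radians):
On the way:
1. the lid is raised past its balance point (beyond 1.06 rad) (value of joint lid above 1.06 rad), for 0.2 s.
At the end, for the whole second after the job is handed in: The lid stands still (under 0.1 rad/s) between 0.80 and 0.97 rad, just below its balance point at 1.0, and the fingers are still holding it (contact force over 0.1 N) (value of joint lid between 0.8 and 0.97 rad and velocity of joint lid between -0.1 and 0.1 rad/s and contact force between the fingers and scion_box above 0.1 N); the arm keeps its last pose, push and grip.
It fails at once if the lid swung on to wide open (beyond 1.45 rad) (value of joint lid above 1.45 rad).
It fails at once if the lid flew up or dropped (faster than 2 rad/s) (velocity of joint lid above 2 rad/s or velocity of joint lid below -2 rad/s).
It fails at once if the box, lid or handle was gripped or pushed hard (over 45 N of contact in all, both fingers added up, so about 22 N a finger) (contact force between any of the fingers, the arm and scion_box above 45 N).
It fails at once if a bystander was moved more than 30 mm (distance of any of dropper_mid, tape_measure_mid, wax_tin_mid from where it was at the start of the episode above 0.03 m).
It also fails if it takes over 40 s, if anything falls off the work surface, if the arm or the gripper's body presses on something with over 40 N, if the wrist force passes 120 N, or if a joint passes its speed limit or range.

## Working session

There is one attempt and no reset: what is moved stays moved. The work goes in short steps, Python scripts to look and compute and a tool call to move; the robot and the scene stay as the last step left them, time stands still between calls to the robot, and variables do not carry over. Pictures are saved under pics/ and viewed, at most 10 in all, crops included, and the job is handed in when it is done.

Besides the shell and the picture viewer there is one more tool, called as name(argument=value, ...), one argument or row to a line, values as JSON. play_rows: Moves the arm, as the interface text tells. Its arguments: {"type":"object","properties":{"increments":{"type":"array","items":{"type":"object","properties":{"rx":{"type":"number"},"ry":{"type":"number"},"rz":{"type":"number"},"dx":{"type":"number"},"dy":{"type":"number"},"dz":{"type":"number"},"gripper":{"type":"number"}}}},"grip_force":{"type":"number"}},"required":["increments"]}

```bash
mkdir -p pics; python3 - <<'E'
from bench import *
import cv2,numpy as np
s=sensors.sense();print({k:np.round(v,3).tolist() for k,v in s.items()})
for c in("side","top"):
    cv2.imwrite(f"pics/{c}0.png",grab_frame(c)[:,:,::-1]); m=camera_model(c);print(c,np.round(m["K"],1).tolist(),m["xyz"],m["attitude"])
    for t in("scion_box","hinge","handle","tooth","dropper_mid","tape_measure_mid","wax_tin_mid"):
        print(t,[(np.round(d["centre"],3).tolist(),round(d["p"],2)) for d in models.mark_of(c,t)[:2]])
E
```

```text
{'clock': 0.0, 'joint_positions': [60.196, 17.959, 85.855, -0.002, 76.259, -12.798], 'qd': [-0.021, -0.031, 0.104, -0.085, 0.08, 0.058], 'joint_torque': [0.0, -40.221, -25.227, 0.069, 0.035, -0.0], 'tcp_pos': [0.153, 0.502, 0.238], 'ee_rot': [-179.929, -0.014, 162.994], 'ft_force': [0.72, 0.598, 0.1], 'ft_torque': [0.035, 0.028, -0.007], 'finger_force': 0.0, 'gripper_width': 0.999}
side [[474.8, 0.0, 262.7], [0.0, 474.8, 194.7], [0.0, 0.0, 1.0]] [ 0.21510455 -0.93925365  0.55955948] [ 66.04943831  -0.48820725 -14.4509456 ]
scion_box [([0.482, -0.163, -0.0], 0.63)]
hinge [([0.554, -0.191, 0.088], 0.98)]
handle [([0.439, -0.144, 0.136], 0.71)]
tooth [([0.537, -0.067, 0.192], 0.94)]
dropper_mid [([0.571, 0.112, 0.05], 0.51)]
tape_measure_mid [([0.306, -0.216, 0.029], 0.94)]
wax_tin_mid [([0.562, 0.202, 0.014], 0.69)]
top [[358.7, 0.0, 255.5], [0.0, 358.7, 193.3], [0.0, 0.0, 1.0]] [ 0.40843637 -0.00506216  1.02787285] [  3.38758134  -1.4221804  -88.53966825]
scion_box [([0.48, -0.158, -0.001], 0.73)]
hinge [([0.553, -0.191, 0.086], 0.64)]
handle [([0.441, -0.142, 0.132], 0.57)]
tooth [([0.537, -0.066, 0.189], 0.86)]
dropper_mid [([0.571, 0.11, 0.052], 0.6)]
tape_measure_mid [([0.301, -0.215, 0.026], 0.85)]
wax_tin_mid [([0.556, 0.201, 0.019], 0.88)]
```

View pics/side0.png

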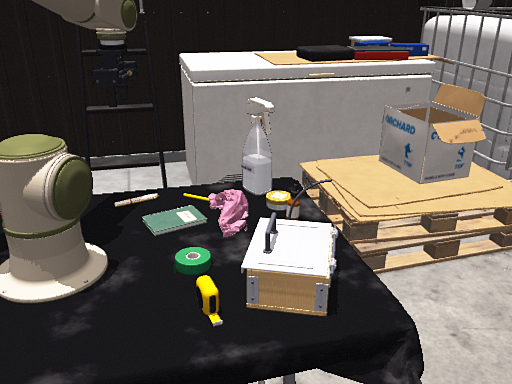

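View pics/top0.png

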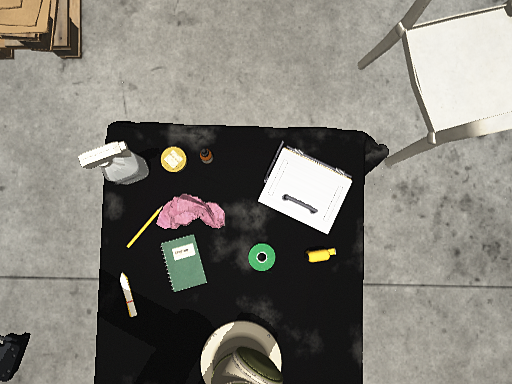

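The side view shows the shut lid with its handle rod at about (270,232), and the tape at (207,298). The top view shows the lid as a white quadrilateral at (283,143)-(352,180) and the rod from (283,195) to (315,212). I still need the yaw more exactly.

```bash
python3 - <<'E'
from bench import *
import cv2,numpy as np
from scipy.spatial.transform import Rotation as R
m=camera_model("top");K=np.array(m["K"]);Rm=R.from_euler("xyz",m["attitude"],degrees=True).as_matrix();c=np.array(m["xyz"])
im=cv2.imread("pics/top0.png")
def ray(uv,z):
    uv=np.atleast_2d(uv).astype(float);d=np.c_[(uv[:,0]-K[0,2])/K[0,0],-(uv[:,1]-K[1,2])/K[1,1],-np.ones(len(uv))]@Rm.T
    return c+d*((z-c[2])/d[:,2])[:,None]
roi=np.zeros(im.shape[:2],np.uint8);roi[130:240,250:357]=1
w=((im.min(2)>150)&(roi>0)).astype(np.uint8)
ct=max(cv2.findContours(w,0,2)[0],key=cv2.contourArea)
P=ray(ct[:,0],.091)[:,:2]
r=cv2.minAreaRect((P*1000).astype(np.float32));print("lid rect mm",r,cv2.boxPoints(r).round())
g=((im.max(2)<110)&(roi>0)).astype(np.uint8);g[:185]=0;g[:, :276]=0;g[220:]=0;g[:,322:]=0
n,l,st,ce=cv2.connectedComponentsWithStats(g);i=1+st[1:,4].argmax();v,u=np.where(l==i)
Q=ray(np.c_[u,v],.131)[:,:2];print("rod",st[i],Q.mean(0),cv2.minAreaRect((Q*1000).astype(np.float32)))
E
```

```text
lid rect mm ((482.54443359375, -155.66400146484375), (210.52491760253906, 168.55372619628906), 66.00212097167969) [[ 363. -218.]
 [ 517. -286.]
 [ 602.  -94.]
 [ 448.  -25.]]
rod [276 210  20  10 106] [ 0.40665772 -0.09510794] ((411.009765625, -102.26533508300781), (22.463911056518555, 47.61567306518555), 1.442623257637024)
```

play_rows(
  increments=[
    {"dx": -0.0257,"dy": -0.0296},
    {"dx": -0.0257,"dy": -0.0296},
    {"dx": -0.0257,"dy": -0.0296},
    {"dx": -0.0257,"dy": -0.0296},
    {"dx": -0.0257,"dy": -0.0296},
    {"dx": -0.0257,"dy": -0.0296},
    {"dx": -0.0257,"dy": -0.0296},
    {"dx": -0.0257,"dy": -0.0296},
    {"dx": -0.0257,"dy": -0.0296},
    {"dx": -0.0257,"dy": -0.0296},
    {"dx": -0.0257,"dy": -0.0296},
    {"dx": -0.0257,"dy": -0.0296},
    {"dx": -0.0257,"dy": -0.0296},
    {"dx": -0.0257,"dy": -0.0296},
    {"dx": -0.0257,"dy": -0.0296},
    {"dx": -0.0257,"dy": -0.0296},
    {"dx": -0.0257,"dy": -0.0296},
    {"dx": -0.0257,"dy": -0.0296},
  ],
)

```text
validation failed for argument at $.in...
```

play_rows(
  increments=[
    {"rz": 0.121},
    {"rz": 0.121},
    {"rz": 0.121},
    {"rz": 0.121},
    {"rz": 0.121},
    {"rz": 0.121},
    {"rz": 0.121},
    {"rz": 0.121},
    {"rz": 0.121},
    {"rz": 0.121},
    {"rz": 0.121},
    {"rz": 0.121},
    {"rz": 0.121},
    {"rz": 0.121},
    {},
  ],
)

```text
validation failed for argument at $.in...
```

play_rows(
  increments=[
    {"rx": 0,"ry": 0,"rz": 0,"dx": -0.0257,"dy": -0.0296,"dz": 0,"gripper": 0},
    {"rx": 0,"ry": 0,"rz": 0,"dx": -0.0257,"dy": -0.0296,"dz": 0,"gripper": 0},
    {"rx": 0,"ry": 0,"rz": 0,"dx": -0.0257,"dy": -0.0296,"dz": 0,"gripper": 0},
    {"rx": 0,"ry": 0,"rz": 0,"dx": -0.0257,"dy": -0.0296,"dz": 0,"gripper": 0},
    {"rx": 0,"ry": 0,"rz": 0,"dx": -0.0257,"dy": -0.0296,"dz": 0,"gripper": 0},
    {"rx": 0,"ry": 0,"rz": 0,"dx": -0.0257,"dy": -0.0296,"dz": 0,"gripper": 0},
    {"rx": 0,"ry": 0,"rz": 0,"dx": -0.0257,"dy": -0.0296,"dz": 0,"gripper": 0},
    {"rx": 0,"ry": 0,"rz": 0,"dx": -0.0257,"dy": -0.0296,"dz": 0,"gripper": 0},
    {"rx": 0,"ry": 0,"rz": 0,"dx": -0.0257,"dy": -0.0296,"dz": 0,"gripper": 0},
    {"rx": 0,"ry": 0,"rz": 0,"dx": -0.0257,"dy": -0.0296,"dz": 0,"gripper": 0},
    {"rx": 0,"ry": 0,"rz": 0,"dx": -0.0257,"dy": -0.0296,"dz": 0,"gripper": 0},
    {"rx": 0,"ry": 0,"rz": 0,"dx": -0.0257,"dy": -0.0296,"dz": 0,"gripper": 0},
    {"rx": 0,"ry": 0,"rz": 0,"dx": -0.0257,"dy": -0.0296,"dz": 0,"gripper": 0},
    {"rx": 0,"ry": 0,"rz": 0,"dx": -0.0257,"dy": -0.0296,"dz": 0,"gripper": 0},
    {"rx": 0,"ry": 0,"rz": 0,"dx": -0.0257,"dy": -0.0296,"dz": 0,"gripper": 0},
    {"rx": 0,"ry": 0,"rz": 0,"dx": -0.0257,"dy": -0.0296,"dz": 0,"gripper": 0},
    {"rx": 0,"ry": 0,"rz": 0,"dx": -0.0257,"dy": -0.0296,"dz": 0,"gripper": 0},
    {"rx": 0,"ry": 0,"rz": 0,"dx": -0.0257,"dy": -0.0296,"dz": 0,"gripper": 0},
  ],
)

```text
clock: 2.3
tcp_pos: [0.4405, -0.1449, 0.2388]
ee_rot: [-180.0, 0.0, 163.0]
ft_force: [0.3, 1.5, 0.8]
gripper_width: 1.004
finger_force: 0.0
```

play_rows(
  increments=[
    {"rx": 0,"ry": 0,"rz": 0.121,"dx": 0,"dy": 0,"dz": 0,"gripper": 0},
    {"rx": 0,"ry": 0,"rz": 0.121,"dx": 0,"dy": 0,"dz": 0,"gripper": 0},
    {"rx": 0,"ry": 0,"rz": 0.121,"dx": 0,"dy": 0,"dz": 0,"gripper": 0},
    {"rx": 0,"ry": 0,"rz": 0.121,"dx": 0,"dy": 0,"dz": 0,"gripper": 0},
    {"rx": 0,"ry": 0,"rz": 0.121,"dx": 0,"dy": 0,"dz": 0,"gripper": 0},
    {"rx": 0,"ry": 0,"rz": 0.121,"dx": 0,"dy": 0,"dz": 0,"gripper": 0},
    {"rx": 0,"ry": 0,"rz": 0.121,"dx": 0,"dy": 0,"dz": 0,"gripper": 0},
    {"rx": 0,"ry": 0,"rz": 0.121,"dx": 0,"dy": 0,"dz": 0,"gripper": 0},
    {"rx": 0,"ry": 0,"rz": 0.121,"dx": 0,"dy": 0,"dz": 0,"gripper": 0},
    {"rx": 0,"ry": 0,"rz": 0.121,"dx": 0,"dy": 0,"dz": 0,"gripper": 0},
    {"rx": 0,"ry": 0,"rz": 0.121,"dx": 0,"dy": 0,"dz": 0,"gripper": 0},
    {"rx": 0,"ry": 0,"rz": 0.121,"dx": 0,"dy": 0,"dz": 0,"gripper": 0},
    {"rx": 0,"ry": 0,"rz": 0.121,"dx": 0,"dy": 0,"dz": 0,"gripper": 0},
    {"rx": 0,"ry": 0,"rz": 0.121,"dx": 0,"dy": 0,"dz": 0,"gripper": 0},
    {"rx": 0,"ry": 0,"rz": 0,"dx": 0,"dy": 0,"dz": 0,"gripper": 0},
  ],
)

```text
clock: 3.55
tcp_pos: [0.4401, -0.1428, 0.2388]
ee_rot: [180.0, 0.0, 65.7]
ft_force: [0.2, 0.6, -0.0]
gripper_width: 1.0
finger_force: 0.0
```

play_rows(
  increments=[
    {"rx": 0,"ry": 0,"rz": -0.005,"dx": 0,"dy": 0,"dz": 0.02,"gripper": 0.3},
    {"rx": 0,"ry": 0,"rz": 0,"dx": 0,"dy": 0,"dz": 0.02,"gripper": 0.4},
    {"rx": 0,"ry": 0,"rz": 0,"dx": 0,"dy": 0,"dz": 0.02,"gripper": 0.5},
    {"rx": 0,"ry": 0,"rz": 0,"dx": 0,"dy": 0,"dz": 0.02,"gripper": 0.5},
    {"rx": 0,"ry": 0,"rz": 0,"dx": 0,"dy": 0,"dz": 0.01,"gripper": 0.5},
    {"rx": 0,"ry": 0,"rz": 0,"dx": 0,"dy": 0,"dz": 0.01,"gripper": 0.5},
    {"rx": 0,"ry": 0,"rz": 0,"dx": 0,"dy": 0,"dz": 0.01,"gripper": 0.5},
    {"rx": 0,"ry": 0,"rz": 0,"dx": 0,"dy": 0,"dz": 0.01,"gripper": 0.5},
    {"rx": 0,"ry": 0,"rz": 0,"dx": 0,"dy": 0,"dz": 0.007,"gripper": 0.5},
    {"rx": 0,"ry": 0,"rz": 0,"dx": 0,"dy": 0,"dz": 0,"gripper": 0.5},
  ],
  grip_force=6,
)

```text
clock: 4.38
tcp_pos: [0.4396, -0.1425, 0.1106]
ee_rot: [-179.9, -0.0, 66.4]
ft_force: [0.8, 0.6, -0.4]
gripper_width: 0.499
finger_force: 0.0
```

```bash
python3 - <<'E'
from bench import *
import cv2
im=grab_frame("side")[:,:,::-1]
cv2.imwrite("pics/s1.png",cv2.resize(im[130:330,190:390],None,fx=3,fy=3,interpolation=2))
print(models.mark_of("side","handle")[:2])
E
```

```text
[{'centre': [0.438, -0.1432, 0.1327], 'p': 0.66}]
```

View pics/s1.png

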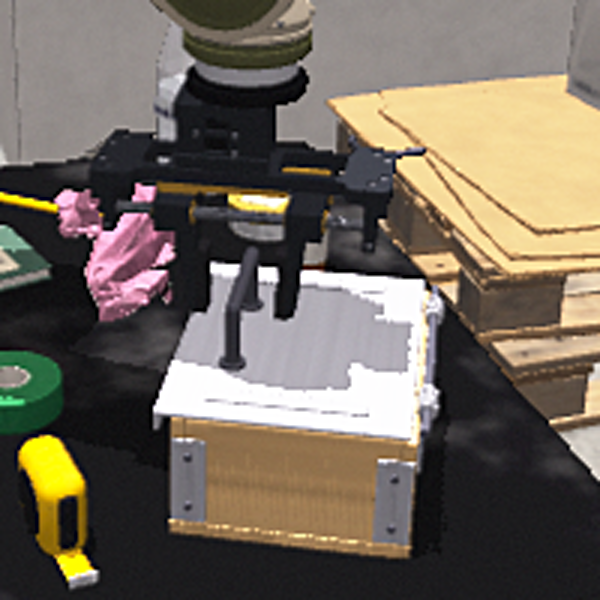

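The picture shows the rod at about (245,270), with the fingers either side of it at (195,280) and (290,290). I'm closing gently.

play_rows(
  increments=[
    {"rx": 0,"ry": 0,"rz": 0,"dx": 0,"dy": 0,"dz": 0,"gripper": 0.6},
    {"rx": 0,"ry": 0,"rz": 0,"dx": 0,"dy": 0,"dz": 0,"gripper": 0.7},
    {"rx": 0,"ry": 0,"rz": 0,"dx": 0,"dy": 0,"dz": 0,"gripper": 0.8},
    {"rx": 0,"ry": 0,"rz": 0,"dx": 0,"dy": 0,"dz": 0,"gripper": 0.85},
    {"rx": 0,"ry": 0,"rz": 0,"dx": 0,"dy": 0,"dz": 0,"gripper": 0.9},
    {"rx": 0,"ry": 0,"rz": 0,"dx": 0,"dy": 0,"dz": 0,"gripper": 0.95},
    {"rx": 0,"ry": 0,"rz": 0,"dx": 0,"dy": 0,"dz": 0,"gripper": 0.95},
    {"rx": 0,"ry": 0,"rz": 0,"dx": 0,"dy": 0,"dz": 0,"gripper": 0.95},
  ],
  grip_force=6,
)

```text
clock: 5.15
tcp_pos: [0.4395, -0.1425, 0.1117]
ee_rot: [-179.9, 0.0, 66.2]
ft_force: [-5.2, 1.1, 3.0]
gripper_width: 0.108
finger_force: 5.6
```

```bash
python3 -c "
import numpy as np
t=np.arange(0,1.201,.03);f=t+.324
for a,y,z in zip(t[1:],np.diff(-.1319*np.cos(f)),np.diff(.1319*np.sin(f))):print('%.2f %.4f %.4f'%(a,y,-z))"
```

```text
0.03 0.0013 -0.0037
0.06 0.0014 -0.0037
0.09 0.0015 -0.0036
0.12 0.0016 -0.0036
0.15 0.0018 -0.0035
0.18 0.0019 -0.0035
0.21 0.0020 -0.0034
0.24 0.0021 -0.0034
0.27 0.0022 -0.0033
0.30 0.0023 -0.0032
0.33 0.0024 -0.0032
0.36 0.0025 -0.0031
0.39 0.0025 -0.0030
0.42 0.0026 -0.0030
0.45 0.0027 -0.0029
0.48 0.0028 -0.0028
0.51 0.0029 -0.0027
0.54 0.0030 -0.0026
0.57 0.0030 -0.0025
0.60 0.0031 -0.0024
0.63 0.0032 -0.0023
0.66 0.0033 -0.0022
0.69 0.0033 -0.0021
0.72 0.0034 -0.0020
0.75 0.0034 -0.0019
0.78 0.0035 -0.0018
0.81 0.0036 -0.0017
0.84 0.0036 -0.0016
0.87 0.0037 -0.0015
0.90 0.0037 -0.0014
0.93 0.0037 -0.0013
0.96 0.0038 -0.0012
0.99 0.0038 -0.0011
1.02 0.0038 -0.0009
1.05 0.0039 -0.0008
1.08 0.0039 -0.0007
1.11 0.0039 -0.0006
1.14 0.0039 -0.0005
1.17 0.0039 -0.0004
1.20 0.0039 -0.0002
```

First I'll ease off the sideways load, then raise a little.

play_rows(
  increments=[
    {"rx": 0,"ry": 0,"rz": 0,"dx": 0,"dy": -0.001,"dz": 0,"gripper": 0.95},
    {"rx": 0,"ry": 0,"rz": 0,"dx": 0,"dy": -0.001,"dz": 0,"gripper": 0.95},
    {"rx": 0,"ry": 0,"rz": 0,"dx": 0,"dy": 0,"dz": 0,"gripper": 0.95},
    {"rx": 0,"ry": 0,"rz": 0,"dx": 0,"dy": 0,"dz": 0,"gripper": 0.95},
  ],
  grip_force=8,
)

```text
clock: 5.48
tcp_pos: [0.4395, -0.1425, 0.112]
ee_rot: [179.8, -0.0, 66.2]
ft_force: [7.9, -1.0, -3.6]
gripper_width: 0.101
finger_force: 8.2
```

play_rows(
  increments=[
    {"rx": 0,"ry": 0,"rz": 0,"dx": 0,"dy": 0.0013,"dz": -0.0037,"gripper": 0.95},
    {"rx": 0,"ry": 0,"rz": 0,"dx": 0,"dy": 0.0014,"dz": -0.0037,"gripper": 0.95},
    {"rx": 0,"ry": 0,"rz": 0,"dx": 0,"dy": 0.0015,"dz": -0.0036,"gripper": 0.95},
    {"rx": 0,"ry": 0,"rz": 0,"dx": 0,"dy": 0.0016,"dz": -0.0036,"gripper": 0.95},
    {"rx": 0,"ry": 0,"rz": 0,"dx": 0,"dy": 0.0018,"dz": -0.0035,"gripper": 0.95},
    {"rx": 0,"ry": 0,"rz": 0,"dx": 0,"dy": 0.0019,"dz": -0.0035,"gripper": 0.95},
  ],
  grip_force=8,
)

```text
clock: 5.98
tcp_pos: [0.4486, -0.1466, 0.1336]
ee_rot: [179.7, -0.0, 66.2]
ft_force: [10.8, -4.1, -7.0]
gripper_width: 0.103
finger_force: 8.5
```

play_rows(
  increments=[
    {"rx": 0,"ry": 0,"rz": 0,"dx": 0,"dy": 0.0028,"dz": -0.003,"gripper": 0.95},
    {"rx": 0,"ry": 0,"rz": 0,"dx": 0,"dy": 0.0029,"dz": -0.003,"gripper": 0.95},
    {"rx": 0,"ry": 0,"rz": 0,"dx": 0,"dy": 0.0022,"dz": -0.0033,"gripper": 0.95},
    {"rx": 0,"ry": 0,"rz": 0,"dx": 0,"dy": 0.0023,"dz": -0.0032,"gripper": 0.95},
    {"rx": 0,"ry": 0,"rz": 0,"dx": 0,"dy": 0.0024,"dz": -0.0032,"gripper": 0.95},
    {"rx": 0,"ry": 0,"rz": 0,"dx": 0,"dy": 0.0025,"dz": -0.0031,"gripper": 0.95},
  ],
  grip_force=8,
)

```text
clock: 6.48
tcp_pos: [0.461, -0.152, 0.1524]
ee_rot: [180.0, 0.0, 66.2]
ft_force: [-0.6, -1.2, -2.8]
gripper_width: 0.098
finger_force: 8.1
```

play_rows(
  increments=[
    {"rx": 0,"ry": 0,"rz": 0,"dx": 0,"dy": 0.0025,"dz": -0.003,"gripper": 0.95},
    {"rx": 0,"ry": 0,"rz": 0,"dx": 0,"dy": 0.0026,"dz": -0.003,"gripper": 0.95},
    {"rx": 0,"ry": 0,"rz": 0,"dx": 0,"dy": 0.0027,"dz": -0.0029,"gripper": 0.95},
    {"rx": 0,"ry": 0,"rz": 0,"dx": 0,"dy": 0.0028,"dz": -0.0028,"gripper": 0.95},
    {"rx": 0,"ry": 0,"rz": 0,"dx": 0,"dy": 0.0029,"dz": -0.0027,"gripper": 0.95},
    {"rx": 0,"ry": 0,"rz": 0,"dx": 0,"dy": 0.003,"dz": -0.0026,"gripper": 0.95},
    {"rx": 0,"ry": 0,"rz": 0,"dx": 0,"dy": 0.003,"dz": -0.0025,"gripper": 0.95},
    {"rx": 0,"ry": 0,"rz": 0,"dx": 0,"dy": 0.0031,"dz": -0.0024,"gripper": 0.95},
  ],
  grip_force=8,
)

```text
clock: 7.15
tcp_pos: [0.4819, -0.1613, 0.1737]
ee_rot: [180.0, 0.0, 66.2]
ft_force: [3.9, -3.8, -8.4]
gripper_width: 0.099
finger_force: 8.6
```

play_rows(
  increments=[
    {"rx": 0,"ry": 0,"rz": 0,"dx": 0,"dy": 0.0036,"dz": -0.0017,"gripper": 0.95},
    {"rx": 0,"ry": 0,"rz": 0,"dx": 0,"dy": 0.0037,"dz": -0.0016,"gripper": 0.95},
    {"rx": 0,"ry": 0,"rz": 0,"dx": 0,"dy": 0.0033,"dz": -0.0021,"gripper": 0.95},
    {"rx": 0,"ry": 0,"rz": 0,"dx": 0,"dy": 0.0034,"dz": -0.0019,"gripper": 0.95},
    {"rx": 0,"ry": 0,"rz": 0,"dx": 0,"dy": 0.0034,"dz": -0.0018,"gripper": 0.95},
    {"rx": 0,"ry": 0,"rz": 0,"dx": 0,"dy": 0.0035,"dz": -0.0017,"gripper": 0.95},
    {"rx": 0,"ry": 0,"rz": 0,"dx": 0,"dy": 0.0036,"dz": -0.0016,"gripper": 0.95},
    {"rx": 0,"ry": 0,"rz": 0,"dx": 0,"dy": 0.0036,"dz": -0.0015,"gripper": 0.95},
  ],
  grip_force=8,
)

```text
clock: 7.82
tcp_pos: [0.5076, -0.1726, 0.1883]
ee_rot: [180.0, 0.0, 66.2]
ft_force: [-3.9, -3.5, 2.4]
gripper_width: 0.09
finger_force: 7.7
```

play_rows(
  increments=[
    {"rx": 0,"ry": 0,"rz": 0,"dx": 0,"dy": 0.0036,"dz": -0.0015,"gripper": 0.95},
    {"rx": 0,"ry": 0,"rz": 0,"dx": 0,"dy": 0.0037,"dz": -0.0014,"gripper": 0.95},
    {"rx": 0,"ry": 0,"rz": 0,"dx": 0,"dy": 0.0037,"dz": -0.0013,"gripper": 0.95},
    {"rx": 0,"ry": 0,"rz": 0,"dx": 0,"dy": 0.0038,"dz": -0.0012,"gripper": 0.95},
    {"rx": 0,"ry": 0,"rz": 0,"dx": 0,"dy": 0.0038,"dz": -0.0011,"gripper": 0.95},
    {"rx": 0,"ry": 0,"rz": 0,"dx": 0,"dy": 0,"dz": 0,"gripper": 0.95},
  ],
  grip_force=8,
)

```text
clock: 8.32
tcp_pos: [0.5247, -0.1801, 0.1939]
ee_rot: [-180.0, -0.0, 66.2]
ft_force: [-1.6, -5.0, -3.1]
gripper_width: 0.085
finger_force: 8.2
```

```bash
python3 - <<'E'
from bench import *
import cv2
im=grab_frame("side")[:,:,::-1]
cv2.imwrite("pics/s2.png",cv2.resize(im[130:330,190:390],None,fx=3,fy=3,interpolation=2))
print(models.mark_of("side","handle")[:2],models.mark_of("side","hinge")[:1])
s=sensors.sense();print(s["tcp_pos"],s["ft_force"],s["gripper_width"])
E
```

```text
[{'centre': [0.5231, -0.1797, 0.2201], 'p': 0.79}] [{'centre': [0.554, -0.1932, 0.0886], 'p': 0.85}]
[ 0.52405029 -0.17987091  0.19379491] [-1.10288694 -4.68223953 -5.12609542] 0.08978892601464016
```

View pics/s2.png

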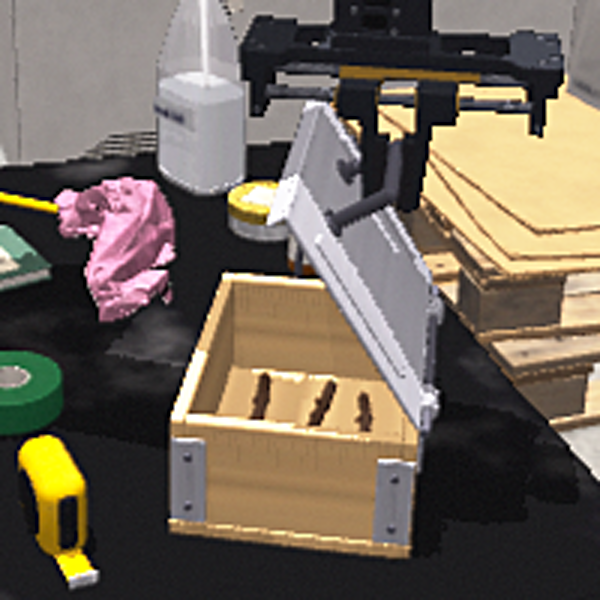

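The lid stands near balance, about 1.0 rad, with the rod held at (390,190) and the lid tip and gripper body clear of each other. Next I go on to about 1.15 rad.

play_rows(
  increments=[
    {"rx": 0,"ry": 0,"rz": 0,"dx": 0,"dy": 0.0038,"dz": -0.0005,"gripper": 0.95},
    {"rx": 0,"ry": 0,"rz": 0,"dx": 0,"dy": 0.0039,"dz": -0.0005,"gripper": 0.95},
    {"rx": 0,"ry": 0,"rz": 0,"dx": 0,"dy": 0.0039,"dz": -0.0005,"gripper": 0.95},
    {"rx": 0,"ry": 0,"rz": 0,"dx": 0,"dy": 0.0039,"dz": -0.0005,"gripper": 0.95},
    {"rx": 0,"ry": 0,"rz": 0,"dx": 0,"dy": 0.0039,"dz": -0.0005,"gripper": 0.95},
    {"rx": 0,"ry": 0,"rz": 0,"dx": 0,"dy": 0.0025,"dz": -0.0002,"gripper": 0.95},
    {"rx": 0,"ry": 0,"rz": 0,"dx": 0,"dy": 0,"dz": 0,"gripper": 0.95},
    {"rx": 0,"ry": 0,"rz": 0,"dx": 0,"dy": 0,"dz": 0,"gripper": 0.95},
    {"rx": 0,"ry": 0,"rz": 0,"dx": 0,"dy": 0,"dz": 0,"gripper": 0.95},
    {"rx": 0,"ry": 0,"rz": 0,"dx": 0,"dy": 0,"dz": 0,"gripper": 0.95},
  ],
  grip_force=8,
)

```text
clock: 9.3
tcp_pos: [0.544, -0.1885, 0.1968]
ee_rot: [-180.0, 0.0, 66.2]
ft_force: [-2.1, -4.7, -5.4]
gripper_width: 0.085
finger_force: 8.3
```

```bash
python3 - <<'E'
from bench import *
import cv2
im=grab_frame("side")[:,:,::-1]
cv2.imwrite("pics/s3.png",cv2.resize(im[130:330,190:390],None,fx=3,fy=3,interpolation=2))
print(models.mark_of("side","handle")[:2],models.mark_of("side","tooth")[:1])
grab_frame("top");print(models.mark_of("top","handle")[:2])
E
```

```text
[{'centre': [0.5442, -0.1913, 0.2243], 'p': 0.63}, {'centre': [0.5402, -0.0656, 0.192], 'p': 0.22}] [{'centre': [0.5375, -0.0676, 0.1891], 'p': 0.93}]
[]
```

View pics/s3.png

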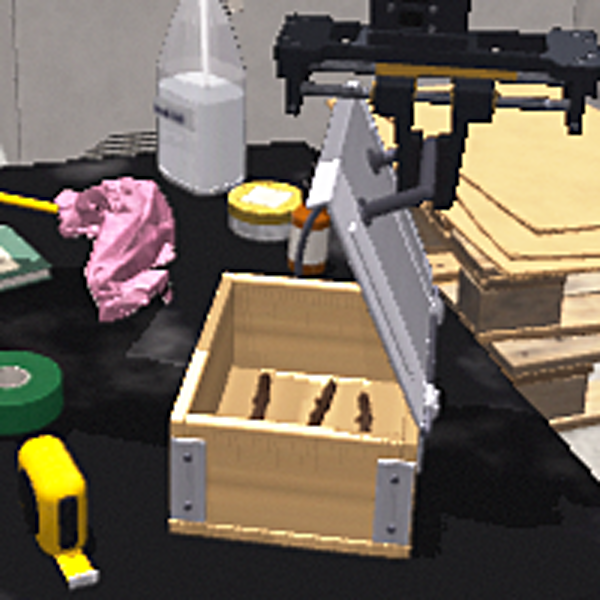

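The lid is clearly past balance, at about 1.17 rad: its near edge has passed the tooth, and the rod is held at (430,180). Now I ease it back to about 0.88 rad.

play_rows(
  increments=[
    {"rx": 0,"ry": 0,"rz": 0,"dx": 0,"dy": -0.0031,"dz": 0.0003,"gripper": 0.95},
    {"rx": 0,"ry": 0,"rz": 0,"dx": 0,"dy": -0.0031,"dz": 0.0004,"gripper": 0.95},
    {"rx": 0,"ry": 0,"rz": 0,"dx": 0,"dy": -0.0031,"dz": 0.0004,"gripper": 0.95},
    {"rx": 0,"ry": 0,"rz": 0,"dx": 0,"dy": -0.0031,"dz": 0.0005,"gripper": 0.95},
    {"rx": 0,"ry": 0,"rz": 0,"dx": 0,"dy": -0.0031,"dz": 0.0006,"gripper": 0.95},
    {"rx": 0,"ry": 0,"rz": 0,"dx": 0,"dy": -0.0031,"dz": 0.0007,"gripper": 0.95},
    {"rx": 0,"ry": 0,"rz": 0,"dx": 0,"dy": -0.0031,"dz": 0.0007,"gripper": 0.95},
    {"rx": 0,"ry": 0,"rz": 0,"dx": 0,"dy": -0.0031,"dz": 0.0008,"gripper": 0.95},
    {"rx": 0,"ry": 0,"rz": 0,"dx": 0,"dy": -0.0031,"dz": 0.0009,"gripper": 0.95},
    {"rx": 0,"ry": 0,"rz": 0,"dx": 0,"dy": -0.0031,"dz": 0.001,"gripper": 0.95},
    {"rx": 0,"ry": 0,"rz": 0,"dx": 0,"dy": -0.0031,"dz": 0.0011,"gripper": 0.95},
    {"rx": 0,"ry": 0,"rz": 0,"dx": 0,"dy": -0.0031,"dz": 0.0012,"gripper": 0.95},
    {"rx": 0,"ry": 0,"rz": 0,"dx": 0,"dy": 0,"dz": 0,"gripper": 0.95},
    {"rx": 0,"ry": 0,"rz": 0,"dx": 0,"dy": 0,"dz": 0,"gripper": 0.95},
    {"rx": 0,"ry": 0,"rz": 0,"dx": 0,"dy": 0,"dz": 0,"gripper": 0.95},
    {"rx": 0,"ry": 0,"rz": 0,"dx": 0,"dy": 0,"dz": 0,"gripper": 0.95},
  ],
  grip_force=8,
)

```text
clock: 10.88
tcp_pos: [0.5104, -0.1734, 0.1886]
ee_rot: [180.0, -0.0, 66.2]
ft_force: [1.6, 1.7, -2.6]
gripper_width: 0.093
finger_force: 8.1
```

```bash
python3 - <<'E'
from bench import *
import cv2
im=grab_frame("side")[:,:,::-1]
cv2.imwrite("pics/s4.png",cv2.resize(im[130:330,190:390],None,fx=3,fy=3,interpolation=2))
print(models.mark_of("side","handle")[:2])
s=sensors.sense();print(s["tcp_pos"],s["ft_force"],s["finger_force"],s["qd"])
E
```

```text
[]
[ 0.51037073 -0.17339848  0.1885829 ] [ 1.73265253  1.91462195 -1.78537353] 8.047120124101639 [-0.07322466 -0.0112458  -0.09858331  0.04377899 -0.03401535  0.09839602]
```

View pics/s4.png

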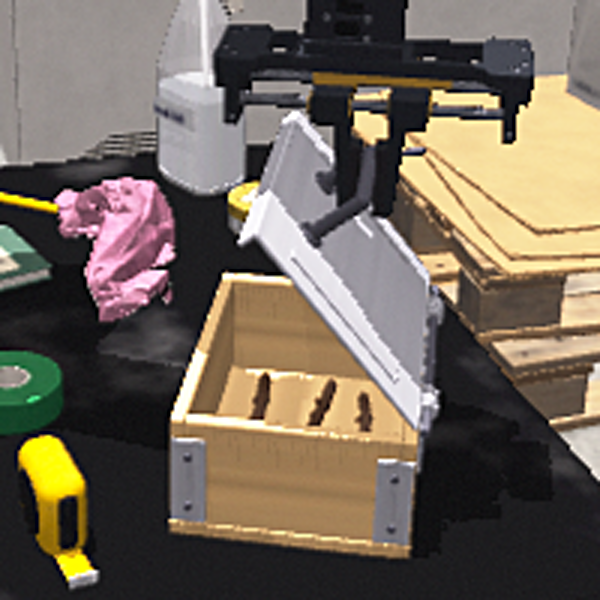

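The lid is held steady at about 0.88 rad (rod at (360,190)), the forces are small, and the bystanders haven't moved.

```bash
python3 -c "
from bench import job
print(job.finish_job())"
```

```text
the job is handed in; nothing more can be done
None
```

I raised the lid to about 1.17 rad, past its balance point, eased it back to about 0.88 rad and handed the job in with the gripper still holding it there steadily at 8 N; the hand-in call returned no verdict.

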